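# Tip the butter into its keeper and shut the cover

### The job

Put the butter away without picking it up or pinching it: with the fingertips, push high on the pack that stands on end on the keeper's ledge so that it topples flat into the railed bay, then push it gently along the bay until it is home against the back rail. Then push the hinged cover over and press it gently, fully shut. Do not lift the butter or the keeper, leave the keeper about where it stands, and do not disturb the jars and the mug nearby.

Things in the scene. Friction and masses are not known exactly. Their poses are not given: they have to be found in the camera images.
- keeper: Butter keeper: wooden board 126 x 210 x 16 mm with a hinged white cover; loose, 0.97 kg, slides if pushed with over 6 to 8 N. Axes: x across, y along it from the bare ledge (-y end) to the hinge (+y end), z up. Origin: on its underside, on the middle line; the board runs from y = -110 to +100 mm, its top is z = 16 mm. The ledge is y = -110 to -29 mm, the bay beyond it.
- bay (a point): Point on the board's top in the middle of the bay (keeper y = +31 mm), below the middle of the butter when home; axes as the keeper's. Side rails: inner faces at x = +-43.5 mm, from 60 mm towards the ledge to 59 mm towards the hinge. Back rail: face 51 mm towards the hinge. Rails stand 11 mm above the board. The bay is open towards the ledge.
- hinge (a point): Middle of the cover's hinge axis: keeper y = +95 mm, z = +19 mm; the axis runs along the keeper's x.
- cover (a joint): Cover angle, rad: 0 shut, 1.5 to 1.8 as found open, stop 1.83. Stiff hinge: it stays where it is left; 2 to 3 N at the free end moves it. Box of 3 mm white sheet, 115 mm wide; hinge axis to outside of the free end wall 131 mm, axis to outside of the roof 49 mm. Open, its roof faces away from the bay (keeper +y): push there from behind, near the free end, over towards the ledge and down.
- cover_edge (a point): Outside edge between the cover's roof and its free end wall, mid-width; the top of the cover when open. Below it the end wall bears a wooden finger lip, 36 mm wide, sticking out 13 mm.
- butter: Wrapped butter pack, block 73 x 102 x 37 mm (x, y, z), 0.2 to 0.33 kg. Origin: centre of the 73 x 102 mm underside; z out of the printed top. Found standing on end on the ledge: y up, underside facing the bay, z towards the ledge's end. Toppled into the bay it lies z up, y along the keeper's y. Less than 1 N near its top tips it.
- butter_mid (a point): Centre of the butter pack.
- jam_jar: Jam jar with a white lid, 65 mm across, 94 mm high; bystander. Origin: centre of its underside.
- honey_jar: Honey jar with a red lid, 60 mm across, 86 mm high; bystander. Origin: centre of its underside.
- mug: White mug, 78 x 110 mm with its handle, 97 mm high; bystander. Origin: on its underside, in the middle of cup and handle together; handle to its -y.

How it is judged:
By the outcome, as a careful person would: the job done as asked, in the order asked, and still so for the second after the job is handed in, with the robot touching nothing.
It also fails if it takes over 51 s, if anything falls off the work surface, if the arm or the gripper's body presses on something with over 40 N, if the wrist force passes 120 N, or if a joint passes its speed limit or range.

### The arm

A 6-joint arm with a two-finger parallel gripper is mounted at the origin on a cart in front of the work surface, level with it; the furniture and walls round the work are solid. World frame = base frame: x ahead of the robot, y to its left, z up, the work surface at z = 0. Lengths are in m, angles in rad, forces in N, time in s.
With the tool pointing down it reaches from about 0.325 to 0.775 m from the base axis. Payload 9.3 kg.
Tool frame: the origin (TCP) lies midway between the tips of the shut fingers; the grasp point (between the pads) lies 19 mm behind it; z points along the fingers, y is the line along which they close (so a half turn about z gives the same grasp; the last joint's range is limited). The gripper opens to 85 mm and grips with 20 to 120 N. Pads are 22 mm wide; open, the fingers measure 114 mm over their backs; the gripper's body (76 mm by 85 mm) begins 54 mm behind the grasp point. The pads swing forward as they close: fully open they stand 13 mm farther back than shut.
Start: joints at [-1.295, 0.259, 0.021, 1.334, 0, 1.418], TCP at [0.229, -0.5, 0.231] pointing down, gripper open.
Joint ranges: [-3.04, 3.04], [-0.91, 1.82], [-1.04, 1.36], [-1.92, 1.95], [-1.52, 1.45], [-3.14, 3.14]. Speed limits (rad/s): [2.22, 2.22, 2.79, 3.14, 3.14, 3.14].

### API

Orientations are given as a rotation vector (axis times angle).
In Python, from station import r, eoat, solve_ik, get_image, ticket, finder, status gives the robot as it stands. Calls block until the motion is done:
- r.reach(position, orientation): joint-space move of the TCP to a pose.
- r.servo_line(position, rot=None, vel=0.15): straight line of the TCP; rot=None keeps the orientation; vel is the mean speed in m/s.
- r.move_joints(angles): joint-space move.
- eoat.move_gripper(opening, force=None): opening from 0.0 (shut) to 1.0 (fully open); force is the grip in N (None keeps the last); returns when the fingers have stopped.
- r.sleep(seconds).
- solve_ik(position, orientation): joint angles nearest the present ones, or None.
- get_image(name): name is "scene" or "top"; returns a dict with "pixels" (400x640x3 uint8, red, green, blue), "range_z" (400x640 float32, m along the optical axis (not along the pixel's ray), 0 where there is no reading), "fx", "fy", "cx", "cy" (pixels), "rvec" (rotation vector, rad) and "tvec" (3), from world to camera coordinates, as OpenCV has them. Camera axes: x right, y down, z forward; pixel columns grow to the right and rows downward; lengths in m; the calibration is good to about 2 mm. A picture is of the moment at which its call begins.
A pose or a line that the arm cannot do raises r.PlanningError and nothing moves.
- ticket.finish_job(): hands the job in; it is judged then, once.
Trained networks look in a picture, given as the dict that the camera call returned (one of the last four; its "shot" number tells which), for a name from the list of things; names that differ only in an ending like _2 or _b are one class to them, and where a whole thing is asked for, a point or a joint stands for the part that bears it (a point fixed in the world has none). Each returns a list of dicts, best first, with "confidence" (0 to 1); they miss things now and then, are a little off and sometimes report something else, mostly with a low value. They report only what shows in the picture. A call takes as long as a camera call.
- finder.regions_of(name, picture): "pixels" (400x640 bool, what is visible of it) and "rect" ([left, top, right, bottom] in pixels, round what is visible of it).
Readings, each from a call of its own:
- status.read_t(): time.
- status.read_qpos(): joint angles.
- status.read_dq(): joint speeds.
- status.read_tau(): joint torques, N m.
- status.read_position(): TCP position.
- status.read_eef_rot(): TCP orientation.
- status.read_contact_force(): force on the tool from outside, world axes, zero at the start.
- status.read_torque(): the same for the moment, N m.
- status.read_finger_gap(): opening from 0.0 (shut) to 1.0 (fully open).
- status.read_gripper_force(): force on a finger pad.
Only numpy, scipy, OpenCV 4.12 (cv2) and the standard library are available. Lean on these libraries where they do the work, as an engineer would, in place of code of your own. Each camera call takes 0.05 s, during which the arm holds its last target. There are 200 camera calls.

## Working session

There is one attempt and no reset: what is moved stays moved. The work goes in short steps, each a Python script; the robot and the scene stay as the last script left them, time stands still between calls to the robot, and variables do not carry over. Pictures are saved under pics/ and viewed, at most 10 in all, crops included, and the job is handed in when it is done.

```bash
mkdir -p pics; ls; cat > h.py <<'E'
import numpy as np, cv2
from station import r, eoat, solve_ik, get_image, ticket, finder, status
def cloud(im):
    z=im["range_z"].astype(float); v,u=np.mgrid[:400,:640]
    p=np.stack([(u-im["cx"])/im["fx"]*z,(v-im["cy"])/im["fy"]*z,z],-1)
    R=cv2.Rodrigues(np.array(im["rvec"],float))[0]
    w=(p-np.array(im["tvec"]).ravel())@R
    w[z<=0]=np.nan
    return w
def save(im,n): cv2.imwrite(f"pics/{n}.png",im["pixels"][:,:,::-1])
E
python3 - <<'E'
from h import *
for c in ("scene","top"):
    im=get_image(c); save(im,c+"0"); w=cloud(im)
    R=cv2.Rodrigues(np.array(im["rvec"],float))[0]; print(c,"cam at",(-R.T@np.array(im["tvec"]).ravel()).round(3))
    for n in ("keeper","cover","butter","jam_jar","honey_jar","mug"):
        for d in finder.regions_of(n,im)[:2]:
            p=w[d["pixels"]]; p=p[~np.isnan(p[:,0])]
            if len(p): print(n,round(d["confidence"],2),d["rect"],len(p),np.percentile(p,[2,50,98],axis=0).round(3).tolist())
print(status.read_t())
E
```

```text
pics
station.py
scene cam at [-0.158  0.707  1.256]
keeper 0.66 [303.3, 164.0, 360.3, 226.7] 1954 [[0.444, -0.172, 0.004], [0.506, 0.037, 0.074], [0.633, 0.081, 0.156]]
cover 0.96 [305.6, 178.5, 346.2, 227.9] 1301 [[0.442, -0.003, 0.022], [0.489, 0.048, 0.118], [0.548, 0.08, 0.157]]
butter 0.97 [331.8, 153.3, 351.8, 183.1] 514 [[0.544, -0.149, 0.025], [0.574, -0.117, 0.088], [0.608, -0.097, 0.123]]
jam_jar 0.67 [335.9, 128.7, 352.1, 154.9] 416 [[0.653, -0.27, 0.008], [0.674, -0.228, 0.073], [0.711, -0.212, 0.1]]
jam_jar 0.46 [307.3, 164.4, 360.6, 224.9] 1828 [[0.443, -0.169, 0.013], [0.503, 0.038, 0.081], [0.627, 0.08, 0.156]]
honey_jar 0.62 [244.9, 248.2, 268.8, 286.1] 849 [[0.44, 0.318, 0.011], [0.476, 0.356, 0.062], [0.516, 0.393, 0.099]]
mug 0.71 [240.9, 248.1, 270.7, 287.6] 818 [[0.44, 0.319, 0.011], [0.473, 0.358, 0.062], [0.515, 0.393, 0.099]]
top cam at [0.461 0.026 1.172]
keeper 0.65 [289.2, 165.3, 388.6, 241.9] 3344 [[0.46, -0.175, 0.013], [0.539, -0.036, 0.019], [0.638, 0.066, 0.154]]
cover 0.68 [289.7, 165.0, 389.6, 241.7] 3430 [[0.46, -0.175, 0.012], [0.539, -0.036, 0.019], [0.641, 0.068, 0.154]]
cover 0.67 [288.8, 190.5, 324.8, 239.7] 927 [[0.452, -0.001, 0.004], [0.506, 0.04, 0.151], [0.559, 0.081, 0.159]]
butter 0.78 [355.6, 172.5, 380.2, 204.9] 505 [[0.548, -0.15, 0.019], [0.582, -0.121, 0.118], [0.62, -0.096, 0.123]]
jam_jar 0.62 [389.4, 139.1, 425.8, 172.9] 635 [[0.656, -0.283, 0.001], [0.682, -0.236, 0.094], [0.717, -0.211, 0.099]]
honey_jar 0.71 [434.3, 248.8, 462.3, 275.4] 547 [[0.359, -0.38, 0.005], [0.387, -0.345, 0.085], [0.413, -0.328, 0.091]]
honey_jar 0.67 [291.2, 191.0, 325.7, 243.0] 928 [[0.45, 0.001, 0.003], [0.506, 0.04, 0.151], [0.563, 0.078, 0.159]]
mug 0.86 [177.6, 207.9, 214.8, 241.0] 940 [[0.445, 0.311, 0.005], [0.483, 0.353, 0.061], [0.523, 0.393, 0.099]]
0.7
```

```bash
python3 - <<'E'
from h import *
s=cv2.imread("pics/scene0.png");t=cv2.imread("pics/top0.png")
a=cv2.resize(s[110:310,200:460],(520,400)); 
cv2.imwrite("pics/c1.png",cv2.resize(t[120:290,160:480],(800,425)));cv2.imwrite("pics/c2.png",cv2.resize(s[120:300,220:420],(667,600)))
im=get_image("top"); w=cloud(im); 
x,y,z=w[...,0],w[...,1],w[...,2]
reg=(x>.4)&(x<.7)&(y>-.22)&(y<.12)
def rect(m,l):
    p=w[m][:,:2].astype(np.float32); b=cv2.minAreaRect(p); print(l,len(p),np.round(b[0],4),np.round(b[1],4),round(b[2],2)); print(cv2.boxPoints(b).round(3).tolist())
rect(reg&(z>.108)&(y<-.06),"butter top")
rect(reg&(z>.135)&(y>-.06),"cover top")
rect(reg&(z>.012)&(z<.022),"board top")
for n in ("keeper","butter"):
  print(np.histogram(z[reg&(z>.008)],bins=np.arange(0.008,.17,.006)))
  break
E
```

```text
butter top 376 [ 0.5844 -0.1253] [0.0715 0.0365] 25.88
[[0.5440000295639038, -0.125], [0.5600000023841858, -0.15700000524520874], [0.625, -0.12600000202655792], [0.609000027179718, -0.09300000220537186]]
cover top 891 [0.5039 0.0389] [0.1147 0.0509] 25.59
[[0.4410000145435333, 0.03700000047683716], [0.46299999952316284, -0.008999999612569809], [0.5669999718666077, 0.04100000113248825], [0.5450000166893005, 0.08699999749660492]]
board top 2123 [ 0.5768 -0.1115] [0.1276 0.2898] 26.35
[[0.45500001311302185, -0.009999999776482582], [0.5839999914169312, -0.27000001072883606], [0.6980000138282776, -0.21299999952316284], [0.5699999928474426, 0.04699999839067459]]
(array([ 160, 1771,  363,  223,   29,   11,   10,   21,   14,   19,   20,
         13,   14,   16,   29,   14,   11,   38,  313,   21,    0,    0,
          2,  619,  250,   11]), array([0.008, 0.014, 0.02 , 0.026, 0.032, 0.038, 0.044, 0.05 , 0.056,
       0.062, 0.068, 0.074, 0.08 , 0.086, 0.092, 0.098, 0.104, 0.11 ,
       0.116, 0.122, 0.128, 0.134, 0.14 , 0.146, 0.152, 0.158, 0.164]))
```

View pics/c1.png

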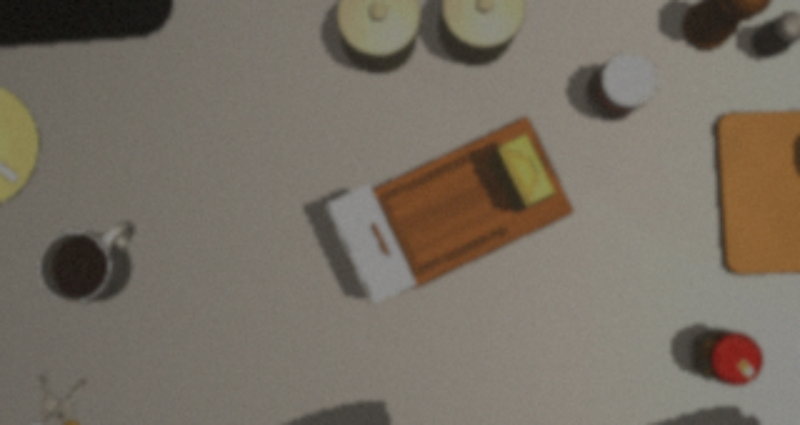

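View pics/c2.png

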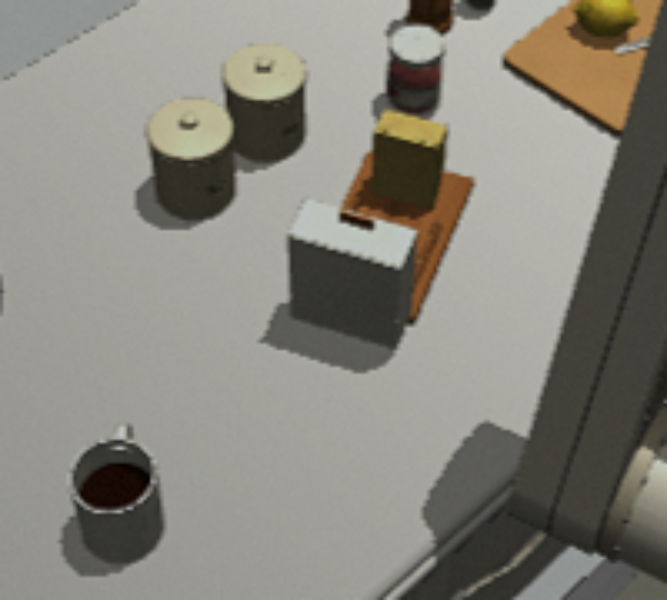

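The crops show the keeper mid-scene: cover open at the left end (crop ~370,245), butter standing at the right end (525,170). The jam jar is beyond the ledge at (628,80), and the honey jar and mug are well clear. Next I'll fit the keeper frame.

```bash
python3 - <<'E'
from h import *
from scipy.spatial.transform import Rotation as Ro
yaw=np.radians(26.0)
for rep in range(1):
    im=get_image("top"); w=cloud(im); P=w.reshape(-1,3); P=P[~np.isnan(P[:,0])]
    c,s=np.cos(yaw),np.sin(yaw); K=np.array([[c,s],[-s,c]])
    q=(P[:,:2]-[0.5844,-0.1253])@K.T
    bd=(P[:,2]>.011)&(P[:,2]<.03)&(abs(q[:,0])<.1)&(q[:,1]>-.075)&(q[:,1]<.14)
    Q=q[bd].astype(np.float32)
    # edges by slices
    for a in np.arange(-.03,.12,.025):
        m=abs(Q[:,1]-a)<.0125; print("y %.3f x range"%a,np.percentile(Q[m,0],[1,99]).round(4),m.sum())
    for a in np.arange(-.06,.061,.02):
        m=abs(Q[:,0]-a)<.01; print("x %.3f y range"%a,np.percentile(Q[m,1],[1,99]).round(4))
    cv=(P[:,2]>.1)&(abs(q[:,0])<.1)&(q[:,1]>.08)&(q[:,1]<.3)
    C=np.c_[q[cv],P[cv,2]]
    for z0 in np.arange(.1,.165,.006):
        m=abs(C[:,2]-z0)<.003
        if m.sum()>3: print("cover z%.3f"%z0,m.sum(),np.percentile(C[m,1],[2,50,98]).round(4),np.percentile(C[m,0],[2,98]).round(4))
R=lambda sgn: Ro.from_matrix(np.array([[sgn*-s,sgn*c,0],[sgn*c,sgn*s,0],[0,0,-1]]).T)
for sg in (1,-1):
    rv=R(sg).as_rotvec(); print(sg,Ro.from_rotvec(rv).as_matrix().round(2).tolist(),solve_ik([.61,-.18,.2],rv),solve_ik([.46,.13,.2],rv))
print(status.read_eef_rot(),status.read_contact_force())
E
```

```text
y -0.030 x range [-0.0641  0.0605] 174
y -0.005 x range [-0.0634  0.0612] 135
y 0.020 x range [-0.0624  0.0609] 303
y 0.045 x range [-0.0626  0.0603] 365
y 0.070 x range [-0.0622  0.0603] 361
y 0.095 x range [-0.0625  0.0609] 363
x -0.060 y range [-0.046   0.1383]
x -0.040 y range [-0.0461  0.1376]
x -0.020 y range [-0.0456  0.1379]
x 0.000 y range [-0.0459  0.139 ]
x 0.020 y range [-0.0461  0.1383]
x 0.040 y range [-0.0455  0.1385]
x 0.060 y range [-0.0455  0.1374]
cover z0.148 397 [0.1593 0.1875 0.2064] [-0.0553  0.0557]
cover z0.154 477 [0.1583 0.1795 0.2075] [-0.0561  0.0542]
cover z0.160 7 [0.1707 0.1726 0.1729] [-0.0165  0.0043]
1 [[-0.44, 0.9, 0.0], [0.9, 0.44, -0.0], [-0.0, 0.0, -1.0]] [-0.41876614  0.41648374  0.1774957   1.33180829  0.          0.69824458] [ 0.0996328   0.14839541 -0.20239636  1.22000456  0.          1.21664352]
-1 [[0.44, -0.9, -0.0], [-0.9, -0.44, -0.0], [0.0, 0.0, -1.0]] [-0.41876614  0.41648374  0.1774957   1.33180829  0.         -2.44334807] [ 0.0996328   0.14839541 -0.20239636  1.22000456  0.         -1.92494914]
[ 3.06963426e+00  6.68349500e-01 -1.51584948e-05] [ 0.55521653 -0.01857353  0.03044792]
```

```bash
cat >> h.py <<'E'
yaw=np.radians(26.0); c,s=np.cos(yaw),np.sin(yaw)
KX=np.array([c,s,0]); KY=np.array([-s,c,0])
K0=np.array([.5844,-.1253,0])-.001*KX+.0635*KY
from scipy.spatial.transform import Rotation as Ro
RV=Ro.from_matrix(np.c_[KY,KX,[0,0,-1]]).as_rotvec()
def kp(x,y,z): return K0+x*KX+y*KY+[0,0,z]
def fk(f0=0):
    f=np.array(status.read_contact_force())-f0; return np.array([f@KX,f@KY,f[2]])
E
python3 - <<'E'
from h import *
eoat.move_gripper(0.0,20)
r.reach(kp(0.001,-.118,.2),RV)
r.servo_line(kp(0.001,-.115,.1),vel=.12)
f0=np.array(status.read_contact_force())
for y in np.arange(-.105,-.044,.006):
    r.servo_line(kp(.001,y,.1),vel=.06); print(round(y,3),fk(f0).round(2))
im=get_image("top"); save(im,"t1"); 
print(status.read_t())
sc=get_image("scene"); cv2.imwrite("pics/t1c.png",np.hstack([cv2.resize(im["pixels"][150:260,270:410,::-1],(400,314)),cv2.resize(sc["pixels"][140:240,280:380,::-1],(314,314))]))
E
```

```text
-0.105 [-0.37 -0.27  0.02]
-0.099 [-0.91 -0.93 -1.01]
-0.093 [-0.1  -0.63  0.11]
-0.087 [-0.58 -0.8  -0.97]
-0.081 [-0.37 -0.26 -0.85]
-0.075 [-0.32 -0.3   1.38]
-0.069 [-0.87 -1.1  -0.52]
-0.063 [-1.19 -1.02 -0.03]
-0.057 [-0.89  0.15  0.39]
-0.051 [-1.61  0.28 -0.07]
-0.045 [-0.78 -0.25 -0.66]
7.2417
```

View pics/t1c.png

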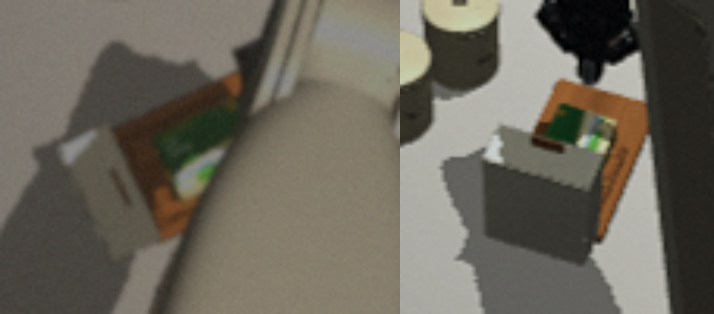

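The butter lies printed side up in the bay, in top crop (200,150). Now I'll push it home with force monitoring.

```bash
python3 - <<'E'
from h import *
def avg(f0=0,n=6):
    a=[]
    for _ in range(n): a.append(status.read_contact_force()); r.sleep(.01)
    f=np.mean(a,0)-f0; return np.array([f@KX,f@KY,f[2]])
r.servo_line(kp(0.001,-.095,.1),vel=.15)
r.servo_line(kp(0.001,-.095,.028),vel=.12)
f0=np.mean([status.read_contact_force() for _ in range(10)],0)
im=get_image("top"); w=cloud(im)
ys=list(np.arange(-.08,-.044,.006))+list(np.arange(-.044,-.022,.002))
for y in ys:
    r.servo_line(kp(.001,y,.028),vel=.04); f=avg(f0); print(round(y,3),f.round(2))
    if f[1]<-3.2: break
print(status.read_t())
def edge(w):
    P=w.reshape(-1,3);P=P[~np.isnan(P[:,0])]; d=P-K0; q=np.c_[d@KX,d@KY]
    m=(P[:,2]>.044)&(P[:,2]<.062)&(abs(q[:,0])<.045)&(q[:,1]>-.02)&(q[:,1]<.09)
    print(m.sum(),np.percentile(q[m],[2,98],axis=0).round(4).tolist())
edge(w); im=get_image("top"); edge(cloud(im))
E
```

```text
-0.08 [-0.6   0.1  -0.16]
-0.074 [-0.49  0.16 -0.05]
-0.068 [-0.95  0.02 -0.19]
-0.062 [-0.82 -0.05 -0.44]
-0.056 [-0.69  0.23 -0.17]
-0.05 [-0.69  0.42 -0.26]
-0.044 [-0.9   0.36 -0.17]
-0.044 [-0.55 -0.06 -0.37]
-0.042 [-0.68 -0.02 -0.24]
-0.04 [-0.79 -0.14 -0.25]
-0.038 [-0.29 -0.33  0.08]
-0.036 [-0.91  0.49 -0.63]
-0.034 [-1.94 -3.04 -0.81]
-0.032 [-2.09 -4.95 -0.65]
13.35
715 [[-0.033, -0.0184], [0.0359, 0.057]]
564 [[-0.0298, -0.0051], [0.0365, 0.0799]]
```

```bash
python3 - <<'E'
from h import *
r.servo_line(kp(0.001,-.06,.028),vel=.08)
r.servo_line(kp(0.001,-.06,.24),vel=.25)
r.reach(kp(0.0,.178,.24),RV)
print(status.read_t())
r.servo_line(kp(0.0,.178,.128),vel=.15)
ims=[get_image(n) for n in("top","scene")]
cv2.imwrite("pics/t2.png",np.hstack([cv2.resize(ims[0]["pixels"][150:260,270:410,::-1],(400,314)),cv2.resize(ims[1]["pixels"][140:240,280:380,::-1],(314,314))]))
P=cloud(ims[0]).reshape(-1,3);P=P[~np.isnan(P[:,0])]; d=P-K0; q=np.c_[d@KX,d@KY]
near=(abs(q[:,0])<.08)&(q[:,1]>-.13)&(q[:,1]<.075)
for l,a,b in (("butter",.044,.062),("board",.011,.03)):
    m=near&(P[:,2]>a)&(P[:,2]<b); rc=cv2.minAreaRect(q[m].astype(np.float32)); print(l,m.sum(),np.percentile(q[m],[1,99],axis=0).round(4).tolist(),np.round(rc[0],4),np.round(rc[1],4),rc[2])
E
```

```text
15.8417
butter 844 [[-0.034, -0.0169], [0.0366, 0.0739]] [0.0017 0.0282] [0.0718 0.0935] 0.6800659894943237
board 1835 [[-0.0614, -0.1085], [0.0622, 0.0716]] [ 0.0005 -0.018 ] [0.1849 0.1261] 89.83781433105469
```

View pics/t2.png

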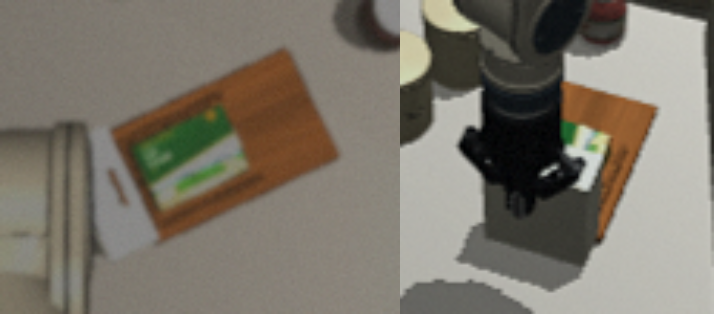

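The butter lies flat and square against the back rail, in top crop (190,155), and the keeper hasn't moved. The fingers are behind the cover, so I'll close it now.

```bash
python3 - <<'E'
from h import *
f0=np.mean([status.read_contact_force() for _ in range(10)],0)
def avg(n=5):
    f=np.mean([status.read_contact_force() for _ in range(n)],0)-f0; return np.array([f@KX,f@KY,f[2]]).round(2)
a,b=.113,.049
for th in np.radians([94,88,82,76,70,64,58,52,46,40,34,28,22,16,11,7,4,2]):
    y=.096-a*np.cos(th)+b*np.sin(th)+.011; z=.019+a*np.sin(th)+b*np.cos(th)
    r.servo_line(kp(0,y,z),vel=.06); f=avg(); print(round(np.degrees(th)),f)
    if np.linalg.norm(f)>12: print("STOP");break
else:
    for z in np.arange(.0695,.0625,-.001):
        r.servo_line(kp(0,y,z),vel=.02); f=avg(8); print(round(z,4),f)
        if f[2]>6: break
print(status.read_t(),status.read_position())
E
```

```text
94 [-0.38  0.49  0.26]
88 [-0.27  0.07 -0.25]
82 [ 0.28 -0.24  0.51]
76 [0.86 0.12 0.53]
70 [1.44 0.25 0.5 ]
64 [ 1.1  -0.35 -0.32]
58 [ 1.09 -0.04 -0.4 ]
52 [ 1.3  -0.07 -0.26]
46 [0.23 0.04 0.1 ]
40 [0.48 0.13 0.48]
34 [ 0.88  0.75 -0.31]
28 [ 0.88  0.64 -0.06]
22 [ 0.8  -0.19  0.02]
16 [1.04 0.44 0.17]
11 [ 1.63  0.29 -0.06]
7 [0.3  0.41 0.34]
4 [ 0.88 -0.91 -0.22]
2 [ 0.65 -0.33  0.4 ]
0.0695 [1.09 0.13 0.83]
0.0685 [0.26 0.59 0.07]
0.0675 [-0.97  0.52  5.72]
0.0665 [-2.28  3.15 14.64]
24.1333 [ 0.55767446 -0.07249228  0.06790981]
```

```bash
python3 - <<'E'
from h import *
p=np.array(status.read_position())
r.servo_line(p+[0,0,.13],vel=.12)
r.reach(np.array([.30,-.33,.25]),RV)
ims=[get_image(n) for n in("top","scene")]
cv2.imwrite("pics/t3.png",np.hstack([cv2.resize(ims[0]["pixels"][150:260,270:410,::-1],(400,314)),cv2.resize(ims[1]["pixels"][140:240,280:380,::-1],(314,314))]))
P=cloud(ims[0]).reshape(-1,3);P=P[~np.isnan(P[:,0])]; d=P-K0; q=np.c_[d@KX,d@KY]
near=(abs(q[:,0])<.08)&(q[:,1]>-.13)&(q[:,1]<.16)
for l,lo,hi in (("roof",.058,.09),("board",.011,.03)):
    m=near&(P[:,2]>lo)&(P[:,2]<hi); rc=cv2.minAreaRect(q[m].astype(np.float32)); print(l,m.sum(),np.percentile(q[m],[1,99],axis=0).round(4).tolist(),np.round(rc[0],4),np.round(rc[1],4),rc[2])
m=near&(P[:,2]>.058)&(abs(q[:,0])<.05)&(q[:,1]>-.03)&(q[:,1]<.09)
print(np.linalg.lstsq(np.c_[q[m],np.ones(m.sum())],P[m,2],rcond=None)[0].round(4), status.read_t(),status.read_contact_force())
E
```

```text
roof 1998 [[-0.0557, -0.0349], [0.0568, 0.0964]] [0.0007 0.0306] [0.1341 0.115 ] 89.73670196533203
board 1065 [[-0.062, -0.1095], [0.0627, 0.0999]] [ 0.0006 -0.0047] [0.212  0.1259] 89.8050537109375
[-0.0002  0.0001  0.0697] 26.85 [-0.08834173  0.04705496 -0.45723846]
```

View pics/t3.png

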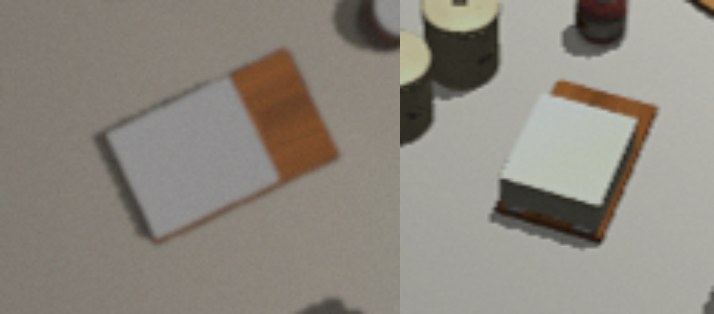

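The cover is shut: its roof is level (slope under 0.001 rad), it spans the bay, and the keeper is still in place.

```bash
python3 -c "
from h import *
print(ticket.finish_job())"
```

```text
the job is handed in; nothing more can be done
None
```

The butter is toppled flat and home against the back rail, the cover is shut, and the keeper is where it stood; I handed the job in at about 27 s, though the final press reached about 15 N, firmer than I intended.

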